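Fit the hanging hook to a stoneware wall plaque

ROBOT

A 7-joint arm with a two-finger parallel gripper is mounted at the origin on the work surface. World frame = base frame: x ahead of the robot, y to its left, z up, the work surface at z = 0. Lengths are in m, angles in rad, forces in N, time in s.
With the tool pointing down it reaches from about 0.35 to 0.775 m from the base axis. Payload 3.1 kg.
Tool frame: the origin (TCP) lies between the finger pads; the fingertips stand 25 mm ahead of it and the grasp point (between the pads) lies 6 mm ahead of it; z points along the fingers, y is the line along which they close (so a half turn about z gives the same grasp; the last joint's range is limited). The gripper opens to 85 mm and grips with 20 to 120 N. Pads are 22 mm wide; open, the fingers measure 114 mm over their backs; the gripper's body (76 mm by 85 mm) begins 54 mm behind the grasp point. The pads swing forward as they close: fully open they stand 13 mm farther back than shut.
Start: joints at [-1.282, 0.311, 0.014, 1.512, -0.004, 1.319, -0.027], TCP at [0.179, 0.52, 0.256] pointing down, gripper open.
Joint ranges: [-2.7, 2.7], [-0.3, 1.91], [-1.27, 1.3], [0.12, 2.57], [-1.44, 4.58], [0.2, 2.03], [-3.05, 3.05]. Speed limits (rad/s): [2.79, 2.79, 3.14, 3.14, 3.14, 3.14, 3.14].

INTERFACE

Orientations are given as a rotation vector (axis times angle).
In Python, from bench import arm gives the robot as it stands.
- The arm moves only by the tool move_arm, never from a script. Its argument "deltas" is a list of rows, each an object with "offset": the shift along the tool's x, y, z in cm, a list of three; "spin": the turn about the tool's z in degrees; "claw": the finger opening in cm, from 0 to 8.54. In form: [{"offset": [tx, ty, tz], "spin": spin, "claw": claw}, ...]. A call has exactly 5 rows; each row shifts and turns the commanded pose from where the row before left it, along the tool's axes as they then stand; what a row does not reach is not made up. A row lasts 1/10 s, in which the tool goes at most 50 mm and 8.59 degrees, less where a joint would pass 70% of its speed; a pose out of reach is approached as far as the arm can. A call with a gripper value outside its range is refused whole. The fingers move at their own pace and stop on an object; "grip_force" is the grip in N (left out, the last holds). Time passes only in rows, so rows that do not move let the fingers close, or fill a call up. It gives the time, the measured TCP pose, the force, the opening and the grip force at its end, in the units of the state.
- arm.read_state(): the state, without advancing time (a new reading comes with each control period).
- arm.snapshot(name): name is "side" or "top"; returns (picture, depth): 480x640x3 uint8, blue, green, red; 480x640 float32, m along the optical axis (not along the pixel's ray), 0 where there is no reading.
- arm.camera_params(name): a dict with "intrinsics" (3x3 intrinsics, pixels), "R" (3x3) and "t" (3): a world point X has camera coordinates R X + t. Camera axes: x right, y down, z forward; pixel columns grow to the right and rows downward; lengths in m; the calibration is good to about 2 mm. A picture is of the moment at which its call begins. camera_params takes no time and is no camera call.
- arm.finish_job(): hands the job in; it is judged then, once.
The state is a dict: "time_s": time; "q": joint angles; "dq": joint speeds; "tau": joint torques, N m; "eef_pos": TCP position; "orientation": TCP orientation; "wrist_force": force on the tool from outside, world axes, zero at the start; "torque": the same for the moment, N m; "opening": finger opening in m; "finger_force": force on a finger pad.
Only numpy, scipy, OpenCV 4.12 (cv2) and the standard library are available. Lean on these libraries where they do the work, as an engineer would, in place of code of your own. Each camera call takes 0.05 s, during which the arm holds its last target. There are 200 camera calls.

TASK

Fit the big steel hook to the clay lug on the back of the wall plaque: swing it through the lug, tip first, round its own curve, until the lug sits in the middle of the bend with the sleeve pointing squarely to the near edge of the plaque and the bar hangs free in the hole for a moment, neither binding nor pressing on anything. Then draw it back by the sleeve with a steady pull of about 10 N for a moment, so that the bend bears firmly on the lug, and leave it there, lying flat on the plaque. The lug is brittle fired clay and was stuck on by hand, so feel your way and never force it, and leave the other things on the table alone.

Things in the scene. Friction and masses are not known exactly. Their poses are not given: they have to be found in the camera images.
- plaque: flat slab of buff fired clay, 200 (x) by 170 (y) by 16 mm, lying face down on a cork mat 4 mm thick; it does not move. Origin at the centre of the mat's underside, on the table; z up; its flat upper side (the plaque's back) is 20 mm above the table. Its near edge is the short one on its -x side. A single lug stands on the back.
- lug (a point): the place marked out for the centre of the lug's hole: a point fixed to the plaque, 30 mm along +x from the plaque's centre and 10 mm above its back; axes as the plaque's. The lug was stuck on by hand: its hole's true centre lies anywhere up to 5 mm off this point, either way along the plaque's x (true in y and z), which is not measured.
- lug_top (a point): marked point of the lug's top, 18 mm above point lug. The lug is an upright rigid ring of round clay coil, 36 mm across, the coil 12 mm thick, half sunk in the back; its hole is 12 mm wide with rounded mouths, the hole's axis level, along the plaque's y. Brittle: more than 18 N breaks it; 7 N or more seats the hook, under 3 N it is free.
- hook: J-shaped steel hook, 98 to 196 g, lying flat on the table: a square sleeve, 12 mm of straight 8 mm round bar, then a half circle of the same bar. Origin at the centre of the sleeve's underside; x along the sleeve towards the bar, y to the side to which the hook bends, z up. Lying on the plaque's back, its bar is level with the lug's hole.
- sleeve (a point): centre of the hook's square sleeve (44 mm long, 20 mm wide, 20 mm high), which is the part to grip, 10 mm above the hook's origin; axes as the hook's. The bar leaves the sleeve's +x end on this height.
- curve (a point): centre of curvature of the hook's half circle (bar centreline radius 30 mm), hook frame x 34, y 30, z 10 mm; axes as the hook's
- bend (a point): middle of the hook's half circle, on the bar's centreline, hook frame x 64, y 30, z 10 mm; axes as the hook's
- tip (a point): tip of the hook, centre of its round end (3.5 mm radius), hook frame x 34, y 60, z 10 mm
- eye_bolt: bystander: small steel eye bolt lying flat, 90 mm long, 18 mm high
- s_hook: bystander: small steel S-hook lying flat, 70 mm long, 6 mm high
- cutter: bystander: round metal clay cutter, 60 mm across, 30 mm high
- flower_cutter: bystander: small blue flower cutter, 60 mm across, 24 mm high
- rolling_pin: bystander: wooden rolling pin, 340 mm long (along its y), 40 mm thick
- phone_case: bystander: phone in a flat case, 80 by 155 by 12 mm
- model_tool: bystander: wooden modelling tool, 165 mm long, 10 mm thick
Things that resemble listed ones, but are neither listed nor needed, are in the scene too. Leave any orange or turquoise look-alike of the hook alone.

How it is judged:
By the outcome, as a careful person would: the job done as asked, in the order asked, and still so for the second after the job is handed in, with the robot touching nothing.
It also fails if it takes over 72 s, if anything falls off the work surface, if the arm or the gripper's body presses on something with over 40 N, if the wrist force passes 120 N, or if a joint passes its speed limit or range.

## Working session

There is one attempt and no reset: what is moved stays moved. The work goes in short steps, Python scripts to look and compute and a tool call to move; the robot and the scene stay as the last step left them, time stands still between calls to the robot, and variables do not carry over. Pictures are saved under pics/ and viewed, at most 10 in all, crops included, and the job is handed in when it is done.

Besides the shell and the picture viewer there is one more tool, called by a JSON object that holds its "op" and its "data". move_arm: Moves the arm, as the interface text tells. Its arguments: {"type":"object","properties":{"deltas":{"type":"array"},"grip_force":{"type":"number"}},"required":["deltas"]}

```bash
mkdir -p pics; ls; python3 - <<'E'
from bench import arm
import cv2,numpy as np
for n in("top","side"):
    p,d=arm.snapshot(n);cv2.imwrite(f"pics/{n}0.png",p);np.save(f"{n}0.npy",d)
    c=arm.camera_params(n);print(n,c)
print(arm.read_state())
E
```

```text
pics
top {'intrinsics': array([[489.9660398 ,   0.        , 318.91470991],
       [  0.        , 489.9660398 , 233.01609071],
       [  0.        ,   0.        ,   1.        ]]), 'R': array([[ 0.00824301, -0.99996441, -0.00180032],
       [-0.99639799, -0.00806163, -0.08441594],
       [ 0.08439842,  0.00248968, -0.99642898]]), 't': array([0.0268533 , 0.55501463, 1.21264125])}
side {'intrinsics': array([[463.69736553,   0.        , 320.78744974],
       [  0.        , 463.69736553, 238.81448608],
       [  0.        ,   0.        ,   1.        ]]), 'R': array([[ 0.75318732, -0.65778779,  0.00490735],
       [-0.39515526, -0.45840391, -0.79606418],
       [ 0.52589085,  0.59764628, -0.60519232]]), 't': array([-0.39804143,  0.29494213,  0.79686788])}
{'time_s': 0.1, 'q': array([-1.28167898,  0.31163552,  0.01397779,  1.51288107, -0.00442483,
        1.3192063 , -0.02718027]), 'dq': array([-3.40429405e-05, -7.20466489e-04,  9.78581797e-05, -3.41004330e-03,
        3.01865239e-04, -6.85926935e-04,  1.49608861e-03]), 'tau': array([ 1.18011445e-03, -3.80848753e+01,  1.47148264e-01, -2.31240875e+01,
        1.23378306e-02,  8.07449513e-03, -6.12909083e-07]), 'eef_pos': array([0.17842485, 0.51962417, 0.2553415 ]), 'orientation': array([-0.51707082, -3.0984561 ,  0.00326646]), 'wrist_force': array([ 0.67530673, -0.20074124,  0.31978554]), 'torque': array([ 0.02676655, -0.02106678,  0.05381271]), 'finger_force': 0.0, 'opening': 0.08558030080917282}
```

View pics/top0.png

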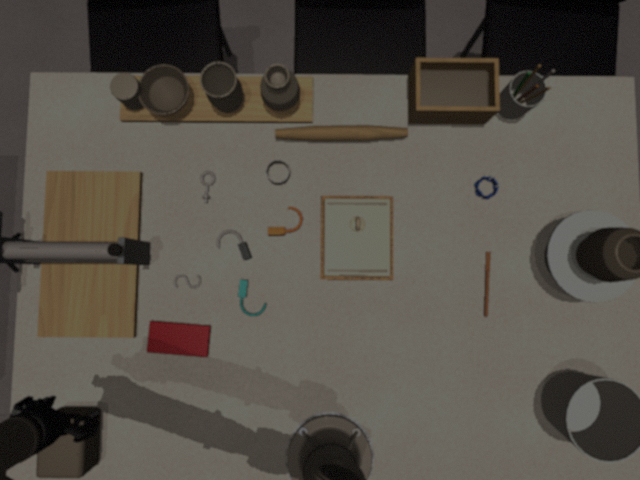

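View pics/side0.png

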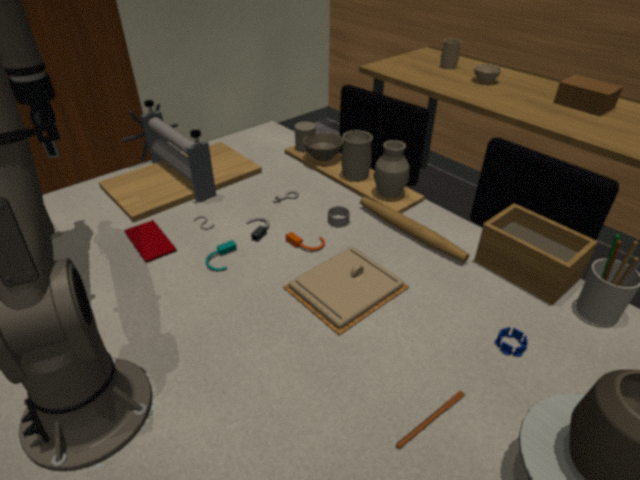

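Candidates in the top view for the hook: grey with dark sleeve (235,243), orange (288,222), turquoise (250,298). The steel-grey one fits ("steel"; the others are the look-alikes to leave alone). The plaque is at (356,238) with the lug at (358,224). I'll confirm in an enlarged crop.

```bash
cat > h.py <<'E'
import numpy as np,cv2
from bench import arm
def ray(n,px):
    c=arm.camera_params(n);R,t,K=c["R"],c["t"],c["intrinsics"]
    px=np.atleast_2d(np.array(px,float))
    d=np.c_[px,np.ones(len(px))]@np.linalg.inv(K).T@R
    return -R.T@t,d
def onplane(n,px,z):
    o,d=ray(n,px);return o+d*((z-o[2])/d[:,2])[:,None]
def proj(n,X):
    c=arm.camera_params(n);x=(np.atleast_2d(X)@c["R"].T+c["t"])@c["intrinsics"].T
    return x[:,:2]/x[:,2:]
E
python3 - <<'E'
from h import *
p=cv2.imread("pics/top0.png")
a=cv2.resize(p[215:275,205:265],None,fx=6.5,fy=6.5,interpolation=cv2.INTER_CUBIC)
b=cv2.resize(p[185:290,305:410],(390,390),interpolation=cv2.INTER_CUBIC)
cv2.imwrite("pics/c1.png",np.clip(np.hstack([a,b])*1.8,0,255).astype(np.uint8))
hsv=cv2.cvtColor(p,cv2.COLOR_BGR2HSV)
# cork mat: orange
m=cv2.inRange(hsv,(5,110,60),(20,255,255));m[:,:312]=0;m[:190]=0;m[285:]=0;m[:,400:]=0
pts=cv2.findNonZero(m);r=cv2.minAreaRect(pts);print("mat",r,len(pts));print(onplane("top",cv2.boxPoints(r),.004))
g=cv2.cvtColor(p,cv2.COLOR_BGR2GRAY)
print(g[225:265:2,212:256:2])
d=np.load("top0.npy");c=arm.camera_params("top")
print(np.round(d[216:232:1,350:368:1],3))
E
```

```text
mat ((356.0, 237.0), (82.0, 70.0), 90.0) 377
[[ 0.65228606  0.02684524  0.004     ]
 [ 0.65372154 -0.15365276  0.004     ]
 [ 0.44313898 -0.15277409  0.004     ]
 [ 0.44166976  0.02518474  0.004     ]]
[[102 105 104 105 106 105 104 103 105 103 106 104 102 103 104 104 108 106
  103 107 107 104]
 [102 105 101 103 105 102 106 106 104 104 107 106 106 104 103 104 106 105
  106 107 106 104]
 [106 101 102 104 104 104 102  96  94  93  97 103 103 108 104 104 106 103
  106 109 107 103]
 [103 104 106 105 104  96  90  86  84  83  86  85  88 103 103 102 104 105
  105 105 106 107]
 [103 103 106 104  95  87  80  82  88  91  89  87  85  86  97 103 107 104
  107 105 105 103]
 [104 106 106 100  89  80  96 105 107 105 106 102  92  86  81 101 107 107
  106 105 104 104]
 [105 103 101  92  83  93 105 109 106 108 108 105 103  88  81  94 108 107
  106 105 108 104]
 [102 105  97  88  87 105 106 105 107 105 105 107 109  97  88  86 104 105
  103 107 106 105]
 [103 105  96  86  90 105 103 106 107 106 106 106 108 103  91  73  83  92
  105 104 106 105]
 [105 106  95  83  90 107 105 105 106 106 107 107 105  92  68
[... 2070 characters left out ...]
4  1.244 1.24  1.241]
 [1.237 1.241 1.239 1.24  1.234 1.219 1.218 1.215 1.216 1.214 1.242 1.232
  1.24  1.241 1.243 1.235 1.241 1.246]
 [1.24  1.236 1.237 1.241 1.24  1.218 1.22  1.214 1.215 1.217 1.242 1.239
  1.242 1.238 1.234 1.243 1.239 1.242]
 [1.24  1.234 1.235 1.239 1.241 1.22  1.219 1.217 1.222 1.221 1.238 1.239
  1.243 1.242 1.236 1.242 1.241 1.237]
 [1.241 1.242 1.238 1.239 1.234 1.227 1.218 1.222 1.222 1.226 1.237 1.241
  1.239 1.245 1.243 1.242 1.236 1.238]
 [1.244 1.239 1.242 1.247 1.24  1.244 1.226 1.225 1.225 1.241 1.236 1.242
  1.246 1.233 1.24  1.241 1.24  1.243]
 [1.243 1.244 1.24  1.236 1.238 1.235 1.235 1.235 1.239 1.245 1.24  1.244
  1.238 1.241 1.241 1.238 1.24  1.238]]
```

View pics/c1.png

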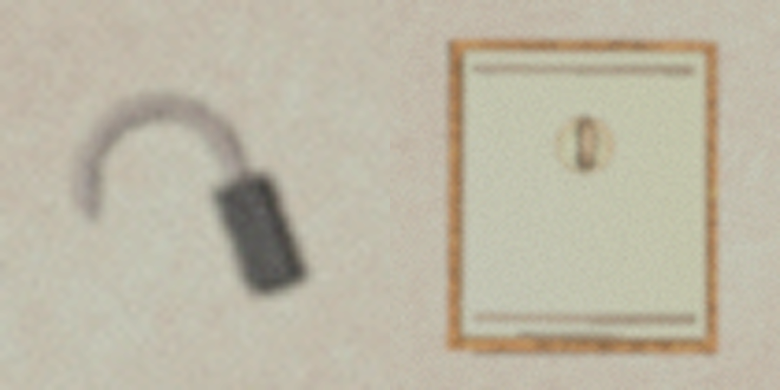

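The crop shows the steel hook: dark sleeve around full-frame (243,252), bend near (229,231), tip near (219,247), curling left. The lug ring on the plaque is near (358,223), with its plane along x. Now I'll measure both.

```bash
cat >> h.py <<'E'
def cloud(n,d,roi):
    r0,r1,c0,c1=roi;v,u=np.mgrid[r0:r1,c0:c1];u=u.ravel();v=v.ravel();z=d[v,u]
    k=z>0;u,v,z=u[k],v[k],z[k];o,dr=ray(n,np.c_[u,v])
    return o+dr*z[:,None],u,v      # dr has unit optical-axis component
def rect(p,lo,hi,roi,z):
    r0,r1,c0,c1=roi;m=np.zeros(p.shape[:2],np.uint8);m[r0:r1,c0:c1]=cv2.inRange(p[r0:r1,c0:c1],lo,hi)
    m=cv2.morphologyEx(m,cv2.MORPH_OPEN,np.ones((2,2)));c=max(cv2.findContours(m,0,2)[0],key=cv2.contourArea)
    w=onplane("top",c[:,0],z);r=cv2.minAreaRect((w[:,:2]*1000).astype(np.float32));return r
E
python3 - <<'E'
from h import *
p=cv2.imread("pics/top0.png");d=np.load("top0.npy");g=cv2.cvtColor(p,cv2.COLOR_BGR2GRAY)
X,u,v=cloud("top",d,(190,285,315,400))
s=(abs(X[:,2]-.02)<.006);print("slab z",np.median(X[s][:,2]))
hsv=cv2.cvtColor(p,cv2.COLOR_BGR2HSV)
print("sat row238",hsv[238,316:398,1]);print("sat col340",hsv[190:285,340,1])
k=X[:,2]>.034;L=X[k];L=L[(u[k]>350)&(u[k]<366)];print("lug n",len(L),L.min(0),L.max(0),np.median(L,0),"px",u[k].mean(),v[k].mean())
print("ring midx",np.percentile(L[:,0],[3,97]).mean())
r=rect(g,0,72,(240,264,232,256),.018);print("sleeve",r)
m=(g<96);pts=[(a,b) for b in range(226,251) for a in range(212,244) if m[b,a] and not(g[b,a]<75)and not(a>237 and b>240)]
w=onplane("top",pts,.012)[:,:2];A=np.c_[2*w,np.ones(len(w))];c=np.linalg.lstsq(A,(w**2).sum(1),rcond=None)[0];print("circ",c[:2],np.sqrt(c[2]+c[0]**2+c[1]**2))
Z,u2,v2=cloud("top",d,(220,265,210,258));k=Z[:,2]>.013;print("sleeve top",Z[k].mean(0),k.sum())
E
```

```text
slab z 0.019934584768238284
sat row238 [ 30  31  34  38  63 103 123 104  63  35  24  26  23  26  26  26  23  23
  26  25  26  26  26  26  24  24  26  26  32  28  26  26  26  23  28  26
  30  31  30  28  26  31  31  28  28  30  28  30  26  28  26  31  31  30
  31  30  28  31  30  32  28  31  31  34  30  35  33  32  33  30  30  33
  33  48  77 112  95  55  28  24  26  26]
sat col340 [ 35  31  31  31  41  63 106 113  74  46  33  33  41  52  41  34  30  30
  28  28  28  31  28  26  28  28  28  30  28  28  26  28  26  26  28  26
  28  26  28  26  26  26  26  25  26  28  28  26  24  30  29  28  28  24
  28  25  26  23  25  28  28  26  26  28  22  25  23  21  25  23  25  24
  26  21  23  24  25  24  24  33  44  41  29  25  34  60  97 123 120  90
  47  29  31  29  30]
lug n 63 [ 0.56212404 -0.06884627  0.03439795] [ 0.59487675 -0.05798929  0.04885425] [ 0.57613719 -0.06317516  0.04380062] px 357.04761904761904 223.6031746031746
ring midx 0.5772565859163019
sleeve ((506.8804016113281, 216.1708984375), (45.154518127441406, 22.38045883178711), 21.047935485839844)
circ [0.53168251 0.2590415 ] 0.0285882618847984
sleeve top [0.51569926 0.22608691 0.01988422] 184
```

```bash
cat >> h.py <<'E'
from scipy.spatial.transform import Rotation as Ro
def go(xyz,hook_deg):   # offset (cm, current tool axes) and spin to bring TCP to xyz with tool y at hook y
    s=arm.read_state();R=Ro.from_rotvec(s["orientation"]).as_matrix()
    yaw=np.degrees(np.arctan2(R[1,1],R[0,1]));sp=-((hook_deg+90-yaw+180)%360-180)
    print("t",s["time_s"],"tcp mm",np.round(s["eef_pos"]*1000,1),"hook yaw",round(yaw-90,2),"tilt",np.round(R[:2,2],4))
    print("offset cm",np.round(R.T@(np.array(xyz)-s["eef_pos"])*100,3),"spin",round(sp,2),"F",np.round(s["wrist_force"],2),"q7",round(s["q"][6],2))
E
python3 -c "
from h import *
go((.507,.217,.12),20.5)"
```

```text
t 0.1 tcp mm [178.4 519.6 255.3] hook yaw -18.95 tilt [-0.0006 -0.002 ]
offset cm [-40.903 -17.925  13.574] spin -39.45 F [ 0.68 -0.2   0.32] q7 -0.03
```

{"op": "move_arm", "data": {"deltas": [{"offset":[0,0,0],"spin":-8,"claw":5},{"offset":[0,0,0],"spin":-8,"claw":5},{"offset":[0,0,0],"spin":-8,"claw":5},{"offset":[0,0,0],"spin":-8,"claw":5},{"offset":[0,0,0],"spin":-7,"claw":5}]}}

```text
time_s: 0.6
eef_pos: [0.1785, 0.5198, 0.2557]
orientation: [0.555, -3.092, 0.002]
wrist_force: [-0.8, -0.4, -0.2]
opening: 0.05
finger_force: 0.0
```

```bash
python3 -c "
from h import *
go((.507,.217,.12),20.5)"
```

```text
t 0.6 tcp mm [178.5 519.8 255.7] hook yaw 20.35 tilt [-0.0004 -0.0014]
offset cm [-20.277 -39.799  13.593] spin -0.15 F [-0.83 -0.43 -0.21] q7 0.63
```

{"op": "move_arm", "data": {"deltas": [{"offset":[-2.03,-3.98,1.36],"spin":0,"claw":5},{"offset":[-2.03,-3.98,1.36],"spin":0,"claw":5},{"offset":[-2.03,-3.98,1.36],"spin":0,"claw":5},{"offset":[-2.03,-3.98,1.36],"spin":0,"claw":5},{"offset":[-2.03,-3.98,1.36],"spin":0,"claw":5}]}}

```text
time_s: 1.1
eef_pos: [0.343, 0.3664, 0.1875]
orientation: [0.547, -3.093, 0.0]
wrist_force: [0.3, 0.3, 0.9]
opening: 0.05
finger_force: 0.0
```

{"op": "move_arm", "data": {"deltas": [{"offset":[-2.03,-3.98,1.36],"spin":0,"claw":5},{"offset":[-2.03,-3.98,1.36],"spin":0,"claw":5},{"offset":[-2.03,-3.98,1.36],"spin":0,"claw":5},{"offset":[-2.03,-3.98,1.36],"spin":0,"claw":5},{"offset":[-2.03,-3.98,1.36],"spin":0,"claw":5}]}}

```text
time_s: 1.6
eef_pos: [0.5065, 0.2145, 0.1194]
orientation: [0.547, -3.093, 0.0]
wrist_force: [0.2, 1.0, 0.3]
opening: 0.0498
finger_force: 0.0
```

{"op": "move_arm", "data": {"deltas": [{"offset":[0,0,0],"spin":0,"claw":5},{"offset":[0,0,0],"spin":0,"claw":5},{"offset":[0,0,0],"spin":0,"claw":5},{"offset":[0,0,0],"spin":0,"claw":5},{"offset":[0,0,0],"spin":0,"claw":5}]}}

```text
time_s: 2.1
eef_pos: [0.505, 0.2176, 0.1207]
orientation: [-0.551, 3.092, 0.001]
wrist_force: [-0.6, 0.6, -0.4]
opening: 0.0501
finger_force: 0.0
```

```bash
python3 - <<'E'
from h import *
go((.507,.217,.030),20.5)
p,d=arm.snapshot("top");q,e=arm.snapshot("side")
a=cv2.resize(p[195:285,190:290],(400,360),interpolation=2)
u,v=proj("side",[[.51,.23,.05]])[0].astype(int);print(u,v)
b=cv2.resize(q[v-50:v+40,u-50:u+50],(400,360),interpolation=2)
cv2.imwrite("pics/c2.png",np.clip(np.hstack([a,b])*1.8,0,255).astype(np.uint8))
E
```

```text
t 2.1 tcp mm [505.  217.6 120.7] hook yaw 20.22 tilt [0.0002 0.0009]
offset cm [-0.167 -0.132  9.069] spin -0.28 F [-0.65  0.55 -0.37] q7 1.54
255 218
```

View pics/c2.png

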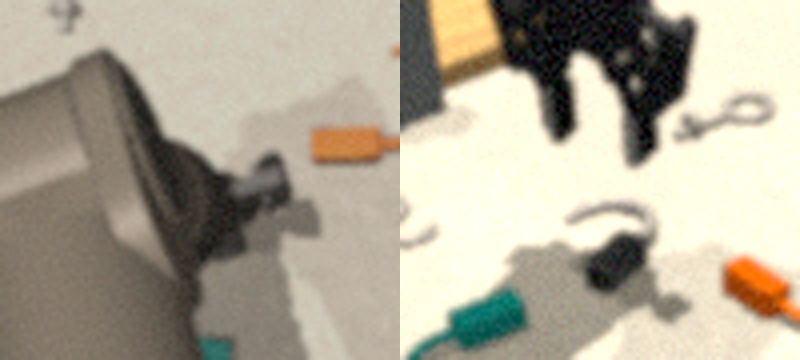

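The side crop shows the open fingers hanging over the dark sleeve (side px ~(247,222)), straddling it. The arm hides the hook in the top view. Descending.

{"op": "move_arm", "data": {"deltas": [{"offset":[-0.17,-0.1,2.5],"spin":0,"claw":5},{"offset":[0,0,2.5],"spin":0,"claw":5},{"offset":[0,0,2],"spin":0,"claw":5},{"offset":[0,0,1.5],"spin":0,"claw":5},{"offset":[0,0,0.5],"spin":0,"claw":5}]}}

```text
time_s: 2.7
eef_pos: [0.5062, 0.2154, 0.0287]
orientation: [0.548, -3.09, 0.001]
wrist_force: [-0.2, 0.2, 1.0]
opening: 0.0499
finger_force: 0.0
```

{"op": "move_arm", "data": {"deltas": [{"offset":[0,0,0],"spin":0,"claw":5},{"offset":[0,0,0],"spin":0,"claw":3},{"offset":[0,0,0],"spin":0,"claw":2.5},{"offset":[0,0,0],"spin":0,"claw":1.5},{"offset":[0,0,0],"spin":0,"claw":1.5}], "grip_force": 40}}

```text
time_s: 3.2
eef_pos: [0.5086, 0.2162, 0.0316]
orientation: [-0.547, 3.091, 0.001]
wrist_force: [-1.1, -0.0, 5.7]
opening: 0.0192
finger_force: 38.6
```

```bash
python3 - <<'E'
from h import *
go((.507,.217,.030),20.5);s=arm.read_state();print(s["opening"],s["finger_force"])
E
```

```text
t 3.2 tcp mm [508.6 216.2  31.6] hook yaw 20.06 tilt [0.0022 0.0014]
offset cm [0.124 0.131 0.164] spin -0.44 F [-1.09 -0.02  5.71] q7 1.56
0.019221449857511973 38.567409315364785
```

{"op": "move_arm", "data": {"deltas": [{"offset":[0,0,-0.5],"spin":0,"claw":1.5},{"offset":[0,0,-1.5],"spin":0,"claw":1.5},{"offset":[0,0,-2],"spin":0,"claw":1.5},{"offset":[0,0,-2],"spin":0,"claw":1.5},{"offset":[0,0,-2],"spin":0,"claw":1.5}], "grip_force": 60}}

```text
time_s: 3.7
eef_pos: [0.5071, 0.2151, 0.1106]
orientation: [0.546, -3.092, 0.001]
wrist_force: [0.7, -0.0, -1.0]
opening: 0.0184
finger_force: 57.3
```

{"op": "move_arm", "data": {"deltas": [{"offset":[0.4,-1.6,0],"spin":0,"claw":1.5},{"offset":[0.5,-2.4,0],"spin":0,"claw":1.5},{"offset":[0.6,-2.6,0],"spin":0,"claw":1.5},{"offset":[0.5,-2.6,0],"spin":0,"claw":1.5},{"offset":[0.5,-2.6,0],"spin":0,"claw":1.5}]}}

```text
time_s: 4.2
eef_pos: [0.5241, 0.0948, 0.1099]
orientation: [0.547, -3.092, 0.0]
wrist_force: [-0.2, 0.6, -0.4]
opening: 0.018
finger_force: 57.4
```

{"op": "move_arm", "data": {"deltas": [{"offset":[0.5,-2.6,0],"spin":0,"claw":1.5},{"offset":[0.5,-2.6,0],"spin":0,"claw":1.5},{"offset":[0.5,-2.4,0],"spin":0,"claw":1.5},{"offset":[0.5,-2.4,0],"spin":0,"claw":1.5},{"offset":[0.4,-1.4,0],"spin":0,"claw":1.5}]}}

```text
time_s: 4.7
eef_pos: [0.5408, -0.0222, 0.11]
orientation: [0.542, -3.093, 0.002]
wrist_force: [-0.1, 0.1, -1.3]
opening: 0.0185
finger_force: 57.4
```

{"op": "move_arm", "data": {"deltas": [{"offset":[0,0,0],"spin":6,"claw":1.5},{"offset":[0,0,0],"spin":8,"claw":1.5},{"offset":[0,0,0],"spin":8,"claw":1.5},{"offset":[0,0,0],"spin":8,"claw":1.5},{"offset":[0,0,0],"spin":8,"claw":1.5}]}}

```text
time_s: 5.2
eef_pos: [0.5407, -0.0185, 0.11]
orientation: [-0.498, -3.101, -0.001]
wrist_force: [0.3, -0.0, -1.4]
opening: 0.0181
finger_force: 57.4
```

{"op": "move_arm", "data": {"deltas": [{"offset":[0,0,0],"spin":8,"claw":1.5},{"offset":[0,0,0],"spin":8,"claw":1.5},{"offset":[0,0,0],"spin":8,"claw":1.5},{"offset":[0,0,0],"spin":8,"claw":1.5},{"offset":[0,0,0],"spin":8,"claw":1.5}]}}

```text
time_s: 5.7
eef_pos: [0.5407, -0.0183, 0.11]
orientation: [-1.528, -2.744, -0.0]
wrist_force: [0.0, 0.5, -1.4]
opening: 0.0185
finger_force: 57.4
```

{"op": "move_arm", "data": {"deltas": [{"offset":[0,0,0],"spin":8,"claw":1.5},{"offset":[0,0,0],"spin":8,"claw":1.5},{"offset":[0,0,0],"spin":8,"claw":1.5},{"offset":[0,0,0],"spin":8,"claw":1.5},{"offset":[0,0,0],"spin":8,"claw":1.5}]}}

```text
time_s: 6.2
eef_pos: [0.5407, -0.0182, 0.11]
orientation: [-2.374, -2.056, 0.0]
wrist_force: [-0.1, -0.4, -1.4]
opening: 0.0187
finger_force: 57.4
```

{"op": "move_arm", "data": {"deltas": [{"offset":[0,0,0],"spin":8,"claw":1.5},{"offset":[0,0,0],"spin":8,"claw":1.5},{"offset":[0,0,0],"spin":6,"claw":1.5},{"offset":[0,0,0],"spin":0,"claw":1.5},{"offset":[0,0,0],"spin":0,"claw":1.5}]}}

```text
time_s: 6.7
eef_pos: [0.541, -0.0185, 0.11]
orientation: [-2.717, -1.576, 0.001]
wrist_force: [0.4, 0.6, -1.2]
opening: 0.0187
finger_force: 57.4
```

```bash
python3 - <<'E'
from h import *
go((.538,-.019,.06),-120)
p,d=arm.snapshot("top");q,e=arm.snapshot("side")
cv2.imwrite("pics/t3.png",p);cv2.imwrite("pics/s3.png",q)
u,v=proj("top",[[.55,-.05,.07]])[0].astype(int);print(u,v)
a=cv2.resize(p[v-45:v+45,u-50:u+50],(400,360),interpolation=2)
u,v=proj("side",[[.55,-.05,.07]])[0].astype(int);print(u,v)
b=cv2.resize(q[v-45:v+45,u-50:u+50],(400,360),interpolation=2)
cv2.imwrite("pics/c3.png",np.clip(np.hstack([a,b])*1.8,0,255).astype(np.uint8))
E
```

```text
t 6.7 tcp mm [541.  -18.5 110. ] hook yaw -119.78 tilt [-0.0007  0.0004]
offset cm [-0.187 -0.232  5.004] spin 0.22 F [ 0.35  0.64 -1.18] q7 -0.16
352 233
343 259
```

View pics/c3.png

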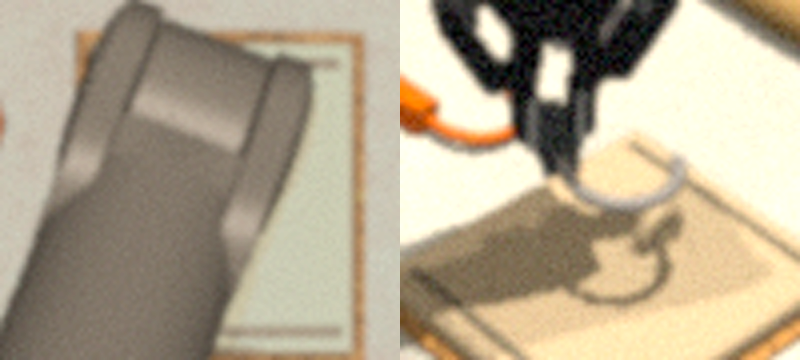

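The side crop shows the hook held level by its sleeve, its arc around side px (352,258), with the tip at ~(363,254) and the lug at ~(357,271). The arm hides the lug in the top view, so I'll use the side view for both.

```bash
python3 - <<'E'
from h import *
from scipy.optimize import least_squares
q=cv2.imread("pics/s3.png");s0=cv2.imread("pics/side0.png");e0=np.load("side0.npy")
print("lug proj",proj("side",[.577,-.063,.048]))
X,u,v=cloud("side",e0,(255,285,340,375));print("slab z",np.median(X[:,2]))
k=(X[:,2]>.033)&(abs(X[:,0]-.577)<.03)&(abs(X[:,1]+.063)<.02);L=X[k];print(len(L),L.mean(0),np.percentile(L[:,0],[3,97]),np.percentile(L[:,1],[3,97]))
# bar mask: bluish (b-r high) near arc
D=q[...,0].astype(int)-q[...,2];roi=(238,272,322,372)
z=.0895
C0=np.array([.541,-.0185])+Ro.from_euler('z',-119.8,degrees=True).as_matrix()[:2,:2]@np.array([.034,.030])
pts=[(c,r) for r in range(230,275) for c in range(320,375) if D[r,c]>-8]
w=onplane("side",pts,z)[:,:2];rr=np.linalg.norm(w-C0,axis=1);print("C0",C0,len(w))
ang=(np.degrees(np.arctan2(*(w-C0).T[::-1]))+120+180)%360-180
k=(abs(rr-.03)<.009)&(ang>-70)&(ang<85);w=w[k];print(k.sum())
f=least_squares(lambda c:np.linalg.norm(w-c[:2],axis=1)-.03,C0,loss="soft_l1",f_scale=.002);print("C fit",f.x,np.std(f.fun))
f=least_squares(lambda c:np.linalg.norm(w-c[:2],axis=1)-c[2],[*C0,.03],loss="soft_l1",f_scale=.002);print("C fit r",f.x)
print(np.c_[rr[k],ang[k]][np.argsort(ang[k])][::8].round(3))
E
```

```text
lug proj [[355.88030743 264.65770904]]
slab z 0.020290003198981887
73 [ 0.57483285 -0.06732102  0.04170996] [0.56204347 0.58976109] [-0.0714655  -0.06154456]
C0 [ 0.55013585 -0.06291324] 354
0
C fit [ 0.55013585 -0.06291324] nan
C fit r [ 0.55013585 -0.06291324  0.03      ]
[]
  ret = _var(a, axis=axis, dtype=dtype, out=out, ddof=ddof,
  arrmean = um.true_divide(arrmean, div, out=arrmean,
  ret = ret.dtype.type(ret / rcount)
```

```bash
python3 - <<'E'
from h import *
q=cv2.imread("pics/s3.png").astype(float)
a=np.radians(np.arange(-60,91,15)-120);C0=np.array([.550,-.063])
P=proj("side",np.c_[C0[0]+.03*np.cos(a),C0[1]+.03*np.sin(a),np.full(len(a),.0895)]);print(P.round(1))
c=arm.camera_params("side");print("cam",-c["R"].T@c["t"])
rat=100*q[...,0]/q[...,2]
print(rat[235:275:2,326:372:2].astype(int))
E
```

```text
[[337.6 261.1]
 [340.5 262.7]
 [343.9 263.8]
 [347.6 264.3]
 [351.3 264.2]
 [354.8 263.4]
 [357.7 262.1]
 [360.  260.3]
 [361.4 258.2]
 [361.9 255.9]
 [361.4 253.6]]
cam [-0.00271783 -0.60286929  0.71900452]
[[ 90  85  85  85  85 100 106  88  84  85  83  85  84  84  84  83  84  83
   81  84  84  85  84]
 [ 83  86  85  84  85 112 100 103  86  84  82  85  84  83  85  84  83  86
   84  82  85  84  84]
 [ 98  83  84  84  86 110  91  91  82  85  84  86  85  85  84  83  84  84
   84  85  83  86  84]
 [ 94 103 100  85  73 103  95  87  82  84  83  83  84  84  85  84  83  84
   83  86  85  83  84]
 [ 96  92 112 100 126  97  91 106  85  84  85  84  84  83  86  85  85  82
   83  83  83  85  84]
 [ 96  93  96 103  92 107  92  88  84  84  83  84  84  84  84  85  84  85
   84  83  83  85  83]
 [ 82 103  82 103 103 107  85  85  84  85  84  85  75  72  78  83  84  85
   84  84  83  83  83]
 [ 92  90 103 114  95 100  86  84  85  85  78  70  69  64  67  73  82  83
   84  86  83  84  85]
 [ 85  90 104 118  78  87  85  82  79  71  67  68  65  69  68  65  69  80
   82  86  85  85  85]
 [ 84  84  77  95  
[... 474 characters left out ...]
4  61  65  62  67  82  84  85  82  80  76  76  78  83  87  86  76
   67  67  68  69  65]
 [ 68  67  65  66  67  65  65  70  76  84  83  87  86  85  83  75  70  65
   64  67  68  66  67]
 [ 68  68  68  65  68  68  60  68  66  68  72  71  71  73  64  68  68  65
   63  67  65  65  66]
 [ 67  66  65  64  64  64  70  65  65  62  62  62  66  68  66  64  62  68
   68  65  67  66  66]
 [ 66  60  67  67  63  67  63  68  63  65  65  67  65  67  64  66  61  65
   65  67  65  67  65]
 [ 67  64  64  62  63  62  70  67  64  67  66  63  67  67  66  61  64  63
   64  65  68  65  66]]<stdin>:6: RuntimeWarning: divide by zero encountered in divide
<stdin>:6: RuntimeWarning: invalid value encountered in divide
```

```bash
cat >> h.py <<'E'
from scipy.optimize import least_squares
def fitC(q,C0,th,z,a0,a1,n="side",thr=76):
    q=q.astype(float);rat=100*q[...,0]/np.maximum(q[...,2],1)
    u,v=np.meshgrid(np.arange(300,400),np.arange(225,300));u=u.ravel();v=v.ravel()
    w=onplane(n,np.c_[u,v],z)[:,:2]-C0;rr=np.linalg.norm(w,axis=1)
    an=(np.degrees(np.arctan2(w[:,1],w[:,0]))-th+180)%360-180
    k=(abs(rr-.03)<.008)&(an>a0)&(an<a1)&(rat[v,u]>thr);w=w[k]
    f=least_squares(lambda c:np.linalg.norm(w-c,axis=1)-.03,[0,0],loss="soft_l1",f_scale=.002)
    for a in range(int(a0),int(a1),20):
        j=(an[k]>=a)&(an[k]<a+20);print(a,j.sum(),"mean r-30 mm",round(1000*(np.linalg.norm(w[j],axis=1).mean()-.03),1))
    print("C",C0+f.x,"n",k.sum(),"std",f.fun.std());return C0+f.x
E
python3 - <<'E'
from h import *
fitC(cv2.imread("pics/s3.png"),np.array([.550,-.063]),-119.8,.0895,-40,75)
E
```

```text
-40 19 mean r-30 mm 1.7
-20 20 mean r-30 mm 1.2
0 15 mean r-30 mm 0.3
20 14 mean r-30 mm 1.5
40 12 mean r-30 mm 0.9
60 9 mean r-30 mm 0.5
C [ 0.549263   -0.06420271] n 89 std 0.0029596220624731467
```

```bash
python3 -c "
from h import *
go((.5378,-.0195,.055),-120)"
```

```text
t 6.8 tcp mm [541.1 -18.8 110.2] hook yaw -119.84 tilt [-0.0002  0.0005]
offset cm [-0.224 -0.25   5.521] spin 0.16 F [-0.29  0.06 -0.78] q7 -0.17
```

{"op": "move_arm", "data": {"deltas": [{"offset":[-0.22,-0.25,0.5],"spin":0,"claw":1.5},{"offset":[0,0,1.5],"spin":0,"claw":1.5},{"offset":[0,0,1.5],"spin":0,"claw":1.5},{"offset":[0,0,1.3],"spin":0,"claw":1.5},{"offset":[0,0,0.6],"spin":0,"claw":1.5}]}}

```text
time_s: 7.3
eef_pos: [0.5363, -0.0196, 0.0538]
orientation: [-2.718, -1.571, 0.006]
wrist_force: [-0.4, -0.9, -1.0]
opening: 0.0186
finger_force: 57.4
```

{"op": "move_arm", "data": {"deltas": [{"offset":[0,0,0],"spin":0,"claw":1.5},{"offset":[0,0,0],"spin":0,"claw":1.5},{"offset":[0,0,0.05],"spin":0,"claw":1.5},{"offset":[0,0,0.05],"spin":0,"claw":1.5},{"offset":[0,0,0],"spin":0,"claw":1.5}]}}

```text
time_s: 7.8
eef_pos: [0.5383, -0.0198, 0.0557]
orientation: [2.72, 1.572, 0.001]
wrist_force: [0.7, 0.1, -1.0]
opening: 0.0184
finger_force: 57.4
```

{"op": "move_arm", "data": {"deltas": [{"offset":[0,0,0.05],"spin":0,"claw":1.5},{"offset":[0,0,0.05],"spin":0,"claw":1.5},{"offset":[0,0,0.05],"spin":0,"claw":1.5},{"offset":[0,0,0],"spin":0,"claw":1.5},{"offset":[0,0,0],"spin":0,"claw":1.5}]}}

```text
time_s: 8.3
eef_pos: [0.5379, -0.0198, 0.0538]
orientation: [-2.72, -1.572, 0.0]
wrist_force: [-0.1, -0.0, -1.6]
opening: 0.0188
finger_force: 57.4
```

{"op": "move_arm", "data": {"deltas": [{"offset":[0,0,0.05],"spin":0,"claw":1.5},{"offset":[0,0,0.05],"spin":0,"claw":1.5},{"offset":[0,0,0],"spin":0,"claw":1.5},{"offset":[0,0,0],"spin":0,"claw":1.5},{"offset":[0,0,0],"spin":0,"claw":1.5}]}}

```text
time_s: 8.8
eef_pos: [0.538, -0.0198, 0.0528]
orientation: [2.72, 1.572, 0.0]
wrist_force: [0.1, -0.4, -1.5]
opening: 0.0186
finger_force: 57.4
```

{"op": "move_arm", "data": {"deltas": [{"offset":[0,0,0.05],"spin":0,"claw":1.5},{"offset":[0,0,0.05],"spin":0,"claw":1.5},{"offset":[0,0,0],"spin":0,"claw":1.5},{"offset":[0,0,0],"spin":0,"claw":1.5},{"offset":[0,0,0],"spin":0,"claw":1.5}]}}

```text
time_s: 9.3
eef_pos: [0.538, -0.0198, 0.0518]
orientation: [2.72, 1.572, 0.0]
wrist_force: [-0.8, 0.4, -0.8]
opening: 0.0185
finger_force: 57.5
```

{"op": "move_arm", "data": {"deltas": [{"offset":[0,0,0.05],"spin":0,"claw":1.5},{"offset":[0,0,0],"spin":0,"claw":1.5},{"offset":[0,0,0],"spin":0,"claw":1.5},{"offset":[0,0,0],"spin":0,"claw":1.5},{"offset":[0,0,0],"spin":0,"claw":1.5}]}}

```text
time_s: 9.8
eef_pos: [0.538, -0.0198, 0.0517]
orientation: [-2.72, -1.572, -0.001]
wrist_force: [-2.5, 0.2, 6.1]
opening: 0.019
finger_force: 58.1
```

{"op": "move_arm", "data": {"deltas": [{"offset":[0,0,-0.05],"spin":0,"claw":1.5},{"offset":[0,0,-0.03],"spin":0,"claw":1.5},{"offset":[0,0,0],"spin":0,"claw":1.5},{"offset":[0,0,0],"spin":0,"claw":1.5},{"offset":[0,0,0],"spin":0,"claw":1.5}]}}

```text
time_s: 10.3
eef_pos: [0.5379, -0.0199, 0.0519]
orientation: [2.72, 1.572, -0.0]
wrist_force: [0.4, -0.0, -0.3]
opening: 0.0182
finger_force: 57.5
```

```bash
python3 - <<'E'
from h import *
go((.5378,-.0195,.0521),-120)
q,e=arm.snapshot("side");np.save("s4.npy",e);cv2.imwrite("pics/s4.png",q)
C0=np.array([.547,-.064]);fitC(q,C0,-119.8,.0305,-40,70)
X,u,v=cloud("side",e,(255,285,335,375))
k=(X[:,2]>.036)&(abs(X[:,0]-.577)<.03)&(abs(X[:,1]+.063)<.02);L=X[k];print(len(L),L.mean(0),np.percentile(L[:,0],[3,97]).mean(),np.percentile(L[:,1],[3,97]).mean())
P=proj("side",[[.557,-.07,.03]])[0].astype(int);print(P)
c=cv2.resize(q[P[1]-30:P[1]+30,P[0]-40:P[0]+40],(800,600),interpolation=2);cv2.imwrite("pics/c4.png",np.clip(c*1.8,0,255).astype(np.uint8))
E
```

```text
t 10.3 tcp mm [537.9 -19.9  51.9] hook yaw -119.95 tilt [-0.0001 -0.0002]
offset cm [ 0.025 -0.029 -0.022] spin 0.05 F [ 0.36 -0.04 -0.29] q7 -0.11
-40 21 mean r-30 mm 0.7
-20 20 mean r-30 mm 1.3
0 20 mean r-30 mm 0.7
20 15 mean r-30 mm 0.5
40 12 mean r-30 mm 0.8
60 7 mean r-30 mm -0.1
C [ 0.54632459 -0.06485744] n 95 std 0.0034681132774498935
67 [ 0.57381165 -0.06619237  0.04385398] 0.575222621462169 -0.05891031545888831
[351 276]
```

View pics/c4.png

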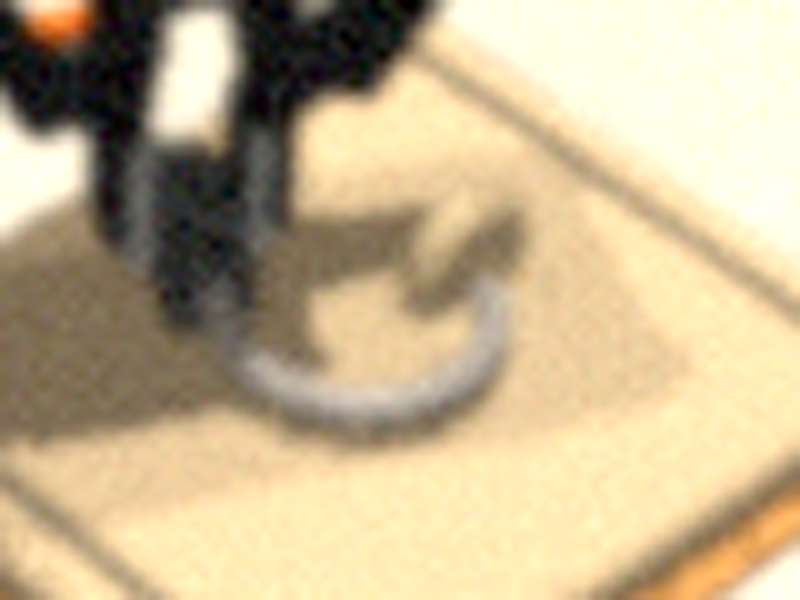

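The crop shows the hook flat beside the lug, tip at crop (492,285) facing the hole of the lug (~(465,245)). The side and top measurements agree within 1 mm. I'll swing about the curve centre in small arcs, watching the force.

{"op": "move_arm", "data": {"deltas": [{"offset":[-0.162,-0.174,0],"spin":-3,"claw":1.5},{"offset":[-0.162,-0.174,0],"spin":-3,"claw":1.5},{"offset":[-0.162,-0.174,0],"spin":-3,"claw":1.5},{"offset":[-0.162,-0.174,0],"spin":-3,"claw":1.5},{"offset":[0,0,0],"spin":0,"claw":1.5}]}}

```text
time_s: 10.85
eef_pos: [0.5284, -0.023, 0.0519]
orientation: [-2.541, -1.847, 0.001]
wrist_force: [0.1, 0.0, -1.0]
opening: 0.0187
finger_force: 57.5
```

```bash
cat >> h.py <<'E'
def C(th=None):
    s=arm.read_state();R=Ro.from_rotvec(s["orientation"]).as_matrix();h=np.c_[-R[:2,0],R[:2,1]]
    print("t",round(s["time_s"],2),"th",round(np.degrees(np.arctan2(R[1,1],R[0,1]))-90,2),"z",round(s["eef_pos"][2]*1e3,1),"C mm",np.round(1e3*s["eef_pos"][:2]+h@[34,30],2),"F",np.round(s["wrist_force"],1),"M",np.round(s["torque"],2),"open",round(s["opening"]*1e3,1),"q7",round(s["q"][6],2))
    return h
E
python3 -c "
from h import *
C()"
```

```text
t 10.85 th -107.99 z 51.9 C mm [546.4  -64.59] F [ 0.1  0.  -1. ] M [-0.01 -0.02  0.02] open 18.7 q7 0.07
```

{"op": "move_arm", "data": {"deltas": [{"offset":[-0.162,-0.174,0],"spin":-3,"claw":1.5},{"offset":[-0.108,-0.116,0],"spin":-2,"claw":1.5},{"offset":[-0.108,-0.116,0],"spin":-2,"claw":1.5},{"offset":[0,0,0],"spin":0,"claw":1.5},{"offset":[0,0,0],"spin":0,"claw":1.5}]}}

```text
time_s: 11.35
eef_pos: [0.5241, -0.0252, 0.052]
orientation: [2.425, 1.998, 0.0]
wrist_force: [0.3, 0.5, -1.8]
opening: 0.0186
finger_force: 57.4
```

{"op": "move_arm", "data": {"deltas": [{"offset":[-0.108,-0.116,0],"spin":-2,"claw":1.5},{"offset":[-0.108,-0.116,0],"spin":-2,"claw":1.5},{"offset":[-0.054,-0.058,0],"spin":-1,"claw":1.5},{"offset":[0,0,0],"spin":0,"claw":1.5},{"offset":[0,0,0],"spin":0,"claw":1.5}]}}

```text
time_s: 11.85
eef_pos: [0.5208, -0.0273, 0.0521]
orientation: [2.334, 2.102, 0.0]
wrist_force: [0.2, -0.1, -0.6]
opening: 0.0185
finger_force: 57.4
```

```bash
python3 -c "
from h import *
C()"
```

```text
t 11.85 th -95.99 z 52.1 C mm [547.08 -64.29] F [ 0.2 -0.1 -0.6] M [ 0.01 -0.03 -0.03] open 18.5 q7 0.26
```

{"op": "move_arm", "data": {"deltas": [{"offset":[-0.108,-0.116,0],"spin":-2,"claw":1.5},{"offset":[-0.108,-0.116,0],"spin":-2,"claw":1.5},{"offset":[-0.108,-0.116,0],"spin":-2,"claw":1.5},{"offset":[0,0,0],"spin":0,"claw":1.5},{"offset":[0,0,0],"spin":0,"claw":1.5}]}}

```text
time_s: 12.35
eef_pos: [0.5171, -0.0303, 0.0521]
orientation: [2.222, 2.221, 0.0]
wrist_force: [0.0, 0.4, -0.3]
opening: 0.0186
finger_force: 57.4
```

{"op": "move_arm", "data": {"deltas": [{"offset":[-0.108,-0.116,0],"spin":-2,"claw":1.5},{"offset":[-0.108,-0.116,0],"spin":-2,"claw":1.5},{"offset":[-0.108,-0.116,0],"spin":-2,"claw":1.5},{"offset":[0,0,0],"spin":0,"claw":1.5},{"offset":[0,0,0],"spin":0,"claw":1.5}]}}

```text
time_s: 12.85
eef_pos: [0.5137, -0.0337, 0.0521]
orientation: [2.102, 2.334, 0.0]
wrist_force: [-0.8, -0.4, -0.2]
opening: 0.0184
finger_force: 57.4
```

```bash
python3 -c "
from h import *
C()"
```

```text
t 12.85 th -84.01 z 52.1 C mm [547.13 -64.37] F [-0.8 -0.4 -0.2] M [ 0.06 -0.03 -0.  ] open 18.4 q7 0.45
```

{"op": "move_arm", "data": {"deltas": [{"offset":[-0.108,-0.116,0],"spin":-2,"claw":1.5},{"offset":[-0.108,-0.116,0],"spin":-2,"claw":1.5},{"offset":[-0.108,-0.116,0],"spin":-2,"claw":1.5},{"offset":[-0.108,-0.116,0],"spin":-2,"claw":1.5},{"offset":[0,0,0],"spin":0,"claw":1.5}]}}

```text
time_s: 13.35
eef_pos: [0.5097, -0.0389, 0.0521]
orientation: [1.934, 2.475, -0.0]
wrist_force: [0.3, 0.1, -0.8]
opening: 0.0185
finger_force: 57.4
```

{"op": "move_arm", "data": {"deltas": [{"offset":[-0.108,-0.116,0],"spin":-2,"claw":1.5},{"offset":[-0.108,-0.116,0],"spin":-2,"claw":1.5},{"offset":[-0.108,-0.116,0],"spin":-2,"claw":1.5},{"offset":[-0.108,-0.116,0],"spin":-2,"claw":1.5},{"offset":[0,0,0],"spin":0,"claw":1.5}]}}

```text
time_s: 13.85
eef_pos: [0.5066, -0.0443, 0.0521]
orientation: [1.757, 2.604, 0.0]
wrist_force: [-1.1, -0.8, -1.4]
opening: 0.0188
finger_force: 57.4
```

```bash
python3 -c "
from h import *
C()"
```

```text
t 13.85 th -68.03 z 52.1 C mm [547.14 -64.65] F [-1.1 -0.8 -1.4] M [ 0.02  0.03 -0.  ] open 18.8 q7 0.71
```

{"op": "move_arm", "data": {"deltas": [{"offset":[-0.108,-0.116,0],"spin":-2,"claw":1.5},{"offset":[-0.108,-0.116,0],"spin":-2,"claw":1.5},{"offset":[-0.108,-0.116,0],"spin":-2,"claw":1.5},{"offset":[-0.108,-0.116,0],"spin":-2,"claw":1.5},{"offset":[0,0,0],"spin":0,"claw":1.5}]}}

```text
time_s: 14.35
eef_pos: [0.5043, -0.0502, 0.0521]
orientation: [1.572, 2.72, 0.0]
wrist_force: [-0.7, 0.8, -0.6]
opening: 0.0187
finger_force: 57.4
```

{"op": "move_arm", "data": {"deltas": [{"offset":[-0.108,-0.116,0],"spin":-2,"claw":1.5},{"offset":[-0.108,-0.116,0],"spin":-2,"claw":1.5},{"offset":[-0.108,-0.116,0],"spin":-2,"claw":1.5},{"offset":[-0.108,-0.116,0],"spin":-2,"claw":1.5},{"offset":[0,0,0],"spin":0,"claw":1.5}]}}

```text
time_s: 14.85
eef_pos: [0.5027, -0.0564, 0.0521]
orientation: [1.378, 2.823, 0.0]
wrist_force: [-0.2, -0.5, -1.8]
opening: 0.0184
finger_force: 57.4
```

```bash
python3 -c "
from h import *
C()"
```

```text
t 14.85 th -52.05 z 52.1 C mm [547.29 -64.72] F [-0.2 -0.5 -1.8] M [0.02 0.03 0.05] open 18.4 q7 0.97
```

{"op": "move_arm", "data": {"deltas": [{"offset":[-0.108,-0.116,0],"spin":-2,"claw":1.5},{"offset":[-0.108,-0.116,0],"spin":-2,"claw":1.5},{"offset":[-0.108,-0.116,0],"spin":-2,"claw":1.5},{"offset":[-0.108,-0.116,0],"spin":-2,"claw":1.5},{"offset":[0,0,0],"spin":0,"claw":1.5}]}}

```text
time_s: 15.35
eef_pos: [0.5021, -0.0627, 0.0521]
orientation: [1.178, 2.912, 0.0]
wrist_force: [-0.4, 0.0, -1.5]
opening: 0.0187
finger_force: 57.4
```

{"op": "move_arm", "data": {"deltas": [{"offset":[-0.108,-0.116,0],"spin":-2,"claw":1.5},{"offset":[-0.108,-0.116,0],"spin":-2,"claw":1.5},{"offset":[-0.108,-0.116,0],"spin":-2,"claw":1.5},{"offset":[-0.108,-0.116,0],"spin":-2,"claw":1.5},{"offset":[0,0,0],"spin":0,"claw":1.5}]}}

```text
time_s: 15.85
eef_pos: [0.5023, -0.0689, 0.0521]
orientation: [0.972, 2.987, 0.0]
wrist_force: [0.4, -0.5, -1.1]
opening: 0.0188
finger_force: 57.4
```

```bash
python3 -c "
from h import *
C()"
```

```text
t 15.85 th -36.06 z 52.1 C mm [547.43 -64.71] F [ 0.4 -0.5 -1.1] M [ 0.02  0.03 -0.04] open 18.8 q7 1.24
```

{"op": "move_arm", "data": {"deltas": [{"offset":[-0.108,-0.116,0],"spin":-2,"claw":1.5},{"offset":[-0.108,-0.116,0],"spin":-2,"claw":1.5},{"offset":[-0.108,-0.116,0],"spin":-2,"claw":1.5},{"offset":[-0.108,-0.116,0],"spin":-2,"claw":1.5},{"offset":[0,0,0],"spin":0,"claw":1.5}]}}

```text
time_s: 16.35
eef_pos: [0.5034, -0.0752, 0.0521]
orientation: [0.762, 3.048, 0.0]
wrist_force: [0.2, -0.6, 0.2]
opening: 0.0188
finger_force: 57.4
```

{"op": "move_arm", "data": {"deltas": [{"offset":[-0.108,-0.116,0],"spin":-2,"claw":1.5},{"offset":[-0.108,-0.116,0],"spin":-2,"claw":1.5},{"offset":[-0.108,-0.116,0],"spin":-2,"claw":1.5},{"offset":[-0.108,-0.116,0],"spin":-2,"claw":1.5},{"offset":[0,0,0],"spin":0,"claw":1.5}]}}

```text
time_s: 16.85
eef_pos: [0.5053, -0.0812, 0.0521]
orientation: [0.547, 3.093, 0.0]
wrist_force: [0.5, -0.1, -0.6]
opening: 0.0186
finger_force: 57.4
```

```bash
python3 -c "
from h import *
C()"
```

```text
t 16.85 th -20.06 z 52.1 C mm [547.58 -64.64] F [ 0.5 -0.1 -0.6] M [ 0.01  0.03 -0.05] open 18.6 q7 1.51
```

{"op": "move_arm", "data": {"deltas": [{"offset":[-0.108,-0.116,0],"spin":-2,"claw":1.5},{"offset":[-0.108,-0.116,0],"spin":-2,"claw":1.5},{"offset":[-0.108,-0.116,0],"spin":-2,"claw":1.5},{"offset":[-0.108,-0.116,0],"spin":-2,"claw":1.5},{"offset":[-0.108,-0.116,0],"spin":-2,"claw":1.5}]}}

```text
time_s: 17.35
eef_pos: [0.5089, -0.088, 0.0521]
orientation: [-0.273, -3.13, -0.0]
wrist_force: [0.2, 0.2, -1.3]
opening: 0.0183
finger_force: 57.4
```

{"op": "move_arm", "data": {"deltas": [{"offset":[-0.108,-0.116,0],"spin":-2,"claw":1.5},{"offset":[-0.108,-0.116,0],"spin":-2,"claw":1.5},{"offset":[-0.108,-0.116,0],"spin":-2,"claw":1.5},{"offset":[-0.108,-0.116,0],"spin":-2,"claw":1.5},{"offset":[-0.108,-0.116,0],"spin":-2,"claw":1.5}]}}

```text
time_s: 17.85
eef_pos: [0.5137, -0.0944, 0.0521]
orientation: [-0.0, 3.141, -0.0]
wrist_force: [-0.8, -0.6, -0.7]
opening: 0.0184
finger_force: 57.3
```

{"op": "move_arm", "data": {"deltas": [{"offset":[0,0,0],"spin":0,"claw":1.5},{"offset":[0,0,0],"spin":0,"claw":1.5},{"offset":[0,0,0],"spin":0,"claw":1.5},{"offset":[0,0,0],"spin":0,"claw":1.5},{"offset":[0,0,0],"spin":0,"claw":1.5}]}}

```text
time_s: 18.35
eef_pos: [0.5137, -0.0945, 0.0521]
orientation: [-0.001, 3.141, -0.0]
wrist_force: [0.0, 0.2, -0.9]
opening: 0.0186
finger_force: 57.3
```

```bash
python3 - <<'E'
from h import *
C()
q,e=arm.snapshot("side");cv2.imwrite("pics/s5.png",q)
p,d=arm.snapshot("top");cv2.imwrite("pics/t5.png",p)
a=cv2.resize(p[195:285,310:400],(390,390),interpolation=2)
P=proj("side",[[.545,-.07,.03]])[0].astype(int);print(P)
b=cv2.resize(q[P[1]-30:P[1]+30,P[0]-30:P[0]+30],(390,390),interpolation=2)
cv2.imwrite("pics/c5.png",np.clip(np.hstack([a,b])*1.8,0,255).astype(np.uint8))
E
```

```text
t 18.35 th 0.03 z 52.1 C mm [547.67 -64.49] F [ 0.   0.2 -0.9] M [-0.13 -0.06  0.  ] open 18.6 q7 1.84
[347 278]
```

View pics/c5.png

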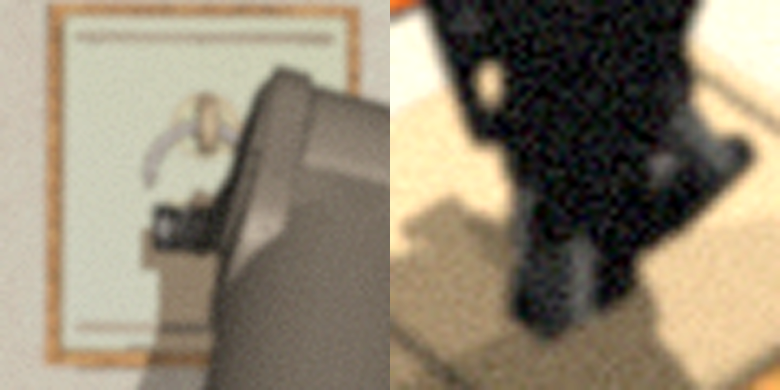

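The top crop shows the bar through the lug at the middle of the bend (crop (205,125)), the tip out on the left (150,183), and the sleeve pointing straight to the near edge. Forces are near zero, so it hangs free. Next: hold a moment, then feel back along -x.

{"op": "move_arm", "data": {"deltas": [{"offset":[0,0,0],"spin":0,"claw":1.5},{"offset":[0,0,0],"spin":0,"claw":1.5},{"offset":[0,0,0],"spin":0,"claw":1.5},{"offset":[0,0,0],"spin":0,"claw":1.5},{"offset":[0,0,0],"spin":0,"claw":1.5}]}}

```text
time_s: 18.95
eef_pos: [0.5137, -0.0945, 0.0521]
orientation: [-0.001, 3.141, 0.0]
wrist_force: [0.7, -1.1, -1.5]
opening: 0.0185
finger_force: 57.2
```

{"op": "move_arm", "data": {"deltas": [{"offset":[0,0,0],"spin":0,"claw":1.5},{"offset":[0,0,0],"spin":0,"claw":1.5},{"offset":[0,0,0],"spin":0,"claw":1.5},{"offset":[0,0,0],"spin":0,"claw":1.5},{"offset":[0,0,0],"spin":0,"claw":1.5}]}}

```text
time_s: 19.45
eef_pos: [0.5137, -0.0945, 0.0521]
orientation: [-0.001, 3.141, 0.0]
wrist_force: [-0.1, -0.6, -1.7]
opening: 0.0182
finger_force: 57.2
```

{"op": "move_arm", "data": {"deltas": [{"offset":[0.02,0,0],"spin":0,"claw":1.5},{"offset":[0.02,0,0],"spin":0,"claw":1.5},{"offset":[0.02,0,0],"spin":0,"claw":1.5},{"offset":[0,0,0],"spin":0,"claw":1.5},{"offset":[0,0,0],"spin":0,"claw":1.5}]}}

```text
time_s: 19.95
eef_pos: [0.5136, -0.0945, 0.0523]
orientation: [-0.001, 3.14, -0.0]
wrist_force: [2.4, 0.1, -2.5]
opening: 0.0187
finger_force: 57.2
```

Contact comes almost at once, so the hook was sitting close to the lug's near side. I'll move +x to the middle of the play, let it hang free there, then pull.

{"op": "move_arm", "data": {"deltas": [{"offset":[-0.05,0,0],"spin":0,"claw":1.5},{"offset":[-0.05,0,0],"spin":0,"claw":1.5},{"offset":[-0.05,0,0],"spin":0,"claw":1.5},{"offset":[0,0,0],"spin":0,"claw":1.5},{"offset":[0,0,0],"spin":0,"claw":1.5}]}}

```text
time_s: 20.45
eef_pos: [0.5139, -0.0944, 0.0519]
orientation: [0.002, -3.14, -0.0]
wrist_force: [0.0, -0.8, -1.1]
opening: 0.0182
finger_force: 57.7
```

```bash
python3 -c "
from h import *
C()"
```

```text
t 20.45 th 0.06 z 51.9 C mm [547.85 -64.39] F [ 0.  -0.8 -1.1] M [-0.06  0.08  0.01] open 18.2 q7 1.84
```

{"op": "move_arm", "data": {"deltas": [{"offset":[0,0,0],"spin":0,"claw":1.5},{"offset":[0,0,0],"spin":0,"claw":1.5},{"offset":[0,0,0],"spin":0,"claw":1.5},{"offset":[0,0,0],"spin":0,"claw":1.5},{"offset":[0,0,0],"spin":0,"claw":1.5}]}}

```text
time_s: 20.95
eef_pos: [0.5145, -0.0945, 0.0521]
orientation: [0.001, -3.142, -0.0]
wrist_force: [0.9, 0.4, -0.5]
opening: 0.0183
finger_force: 57.7
```

{"op": "move_arm", "data": {"deltas": [{"offset":[-0.05,0,0],"spin":0,"claw":1.5},{"offset":[0,0,0],"spin":0,"claw":1.5},{"offset":[0,0,0],"spin":0,"claw":1.5},{"offset":[0,0,0],"spin":0,"claw":1.5},{"offset":[0,0,0],"spin":0,"claw":1.5}]}}

```text
time_s: 21.45
eef_pos: [0.515, -0.0945, 0.0521]
orientation: [-0.001, 3.142, 0.0]
wrist_force: [0.1, -0.1, -0.9]
opening: 0.0186
finger_force: 57.7
```

```bash
python3 -c "
from h import *
C()"
```

```text
t 21.45 th 0.05 z 52.1 C mm [549.01 -64.51] F [ 0.1 -0.1 -0.9] M [-0.05 -0.01  0.02] open 18.6 q7 1.84
```

{"op": "move_arm", "data": {"deltas": [{"offset":[0,0,0],"spin":0,"claw":1.5},{"offset":[0,0,0],"spin":0,"claw":1.5},{"offset":[0,0,0],"spin":0,"claw":1.5},{"offset":[0,0,0],"spin":0,"claw":1.5},{"offset":[0,0,0],"spin":0,"claw":1.5}]}}

```text
time_s: 21.95
eef_pos: [0.515, -0.0945, 0.0521]
orientation: [0.001, -3.142, 0.0]
wrist_force: [-0.7, -0.6, -1.3]
opening: 0.0186
finger_force: 57.7
```

{"op": "move_arm", "data": {"deltas": [{"offset":[0,0,0],"spin":0,"claw":1.5},{"offset":[0,0,0],"spin":0,"claw":1.5},{"offset":[0,0,0],"spin":0,"claw":1.5},{"offset":[0,0,0],"spin":0,"claw":1.5},{"offset":[0,0,0],"spin":0,"claw":1.5}]}}

```text
time_s: 22.45
eef_pos: [0.515, -0.0945, 0.0521]
orientation: [0.001, -3.142, 0.0]
wrist_force: [-0.6, -0.4, -1.5]
opening: 0.0186
finger_force: 57.7
```

{"op": "move_arm", "data": {"deltas": [{"offset":[0.03,0,0],"spin":0,"claw":1.5},{"offset":[0.03,0,0],"spin":0,"claw":1.5},{"offset":[0.03,0,0],"spin":0,"claw":1.5},{"offset":[0.03,0,0],"spin":0,"claw":1.5},{"offset":[0.03,0,0],"spin":0,"claw":1.5}]}}

```text
time_s: 22.95
eef_pos: [0.5137, -0.0945, 0.0522]
orientation: [-0.001, 3.141, -0.0]
wrist_force: [1.2, -0.0, -1.7]
opening: 0.0181
finger_force: 57.6
```

{"op": "move_arm", "data": {"deltas": [{"offset":[0,0,0],"spin":0,"claw":1.5},{"offset":[0,0,0],"spin":0,"claw":1.5},{"offset":[0,0,0],"spin":0,"claw":1.5},{"offset":[0,0,0],"spin":0,"claw":1.5},{"offset":[0,0,0],"spin":0,"claw":1.5}]}}

```text
time_s: 23.45
eef_pos: [0.5137, -0.0945, 0.0521]
orientation: [-0.001, 3.141, -0.0]
wrist_force: [0.8, 0.0, -0.5]
opening: 0.0185
finger_force: 57.6
```

{"op": "move_arm", "data": {"deltas": [{"offset":[0.03,0,0],"spin":0,"claw":1.5},{"offset":[0,0,0],"spin":0,"claw":1.5},{"offset":[0,0,0],"spin":0,"claw":1.5},{"offset":[0,0,0],"spin":0,"claw":1.5},{"offset":[0,0,0],"spin":0,"claw":1.5}]}}

```text
time_s: 23.95
eef_pos: [0.5136, -0.0945, 0.0522]
orientation: [-0.001, 3.141, -0.0]
wrist_force: [1.5, 0.4, -2.0]
opening: 0.0184
finger_force: 57.5
```

{"op": "move_arm", "data": {"deltas": [{"offset":[0.02,0,0],"spin":0,"claw":1.5},{"offset":[0,0,0],"spin":0,"claw":1.5},{"offset":[0,0,0],"spin":0,"claw":1.5},{"offset":[0,0,0],"spin":0,"claw":1.5},{"offset":[0,0,0],"spin":0,"claw":1.5}]}}

```text
time_s: 24.45
eef_pos: [0.5135, -0.0945, 0.0523]
orientation: [-0.001, 3.141, 0.0]
wrist_force: [3.9, 0.6, -1.1]
opening: 0.0186
finger_force: 57.3
```

{"op": "move_arm", "data": {"deltas": [{"offset":[0.02,0,0],"spin":0,"claw":1.5},{"offset":[0,0,0],"spin":0,"claw":1.5},{"offset":[0,0,0],"spin":0,"claw":1.5},{"offset":[0,0,0],"spin":0,"claw":1.5},{"offset":[0,0,0],"spin":0,"claw":1.5}]}}

```text
time_s: 24.95
eef_pos: [0.5134, -0.0944, 0.0523]
orientation: [-0.002, 3.14, 0.0]
wrist_force: [5.0, 0.6, -2.5]
opening: 0.0183
finger_force: 57.2
```

{"op": "move_arm", "data": {"deltas": [{"offset":[0.02,0,0],"spin":0,"claw":1.5},{"offset":[0,0,0],"spin":0,"claw":1.5},{"offset":[0.02,0,0],"spin":0,"claw":1.5},{"offset":[0,0,0],"spin":0,"claw":1.5},{"offset":[0,0,0],"spin":0,"claw":1.5}]}}

```text
time_s: 25.45
eef_pos: [0.5134, -0.0944, 0.0524]
orientation: [-0.002, 3.14, -0.0]
wrist_force: [5.8, 0.6, -3.4]
opening: 0.0181
finger_force: 57.3
```

{"op": "move_arm", "data": {"deltas": [{"offset":[0.02,0,0],"spin":0,"claw":1.5},{"offset":[0,0,0],"spin":0,"claw":1.5},{"offset":[0,0,0],"spin":0,"claw":1.5},{"offset":[0,0,0],"spin":0,"claw":1.5},{"offset":[0,0,0],"spin":0,"claw":1.5}]}}

```text
time_s: 25.95
eef_pos: [0.5134, -0.0944, 0.0524]
orientation: [-0.002, 3.139, -0.0]
wrist_force: [6.8, 0.4, -3.4]
opening: 0.0184
finger_force: 57.3
```

{"op": "move_arm", "data": {"deltas": [{"offset":[0.02,0,0.02],"spin":0,"claw":1.5},{"offset":[0,0,0],"spin":0,"claw":1.5},{"offset":[0.02,0,0],"spin":0,"claw":1.5},{"offset":[0,0,0],"spin":0,"claw":1.5},{"offset":[0,0,0],"spin":0,"claw":1.5}]}}

```text
time_s: 26.45
eef_pos: [0.5134, -0.0944, 0.0524]
orientation: [-0.002, 3.138, -0.0]
wrist_force: [6.5, 0.3, -3.4]
opening: 0.0185
finger_force: 57.3
```

{"op": "move_arm", "data": {"deltas": [{"offset":[0.02,0,0],"spin":0,"claw":1.5},{"offset":[0,0,0],"spin":0,"claw":1.5},{"offset":[0,0,0],"spin":0,"claw":1.5},{"offset":[0,0,0],"spin":0,"claw":1.5},{"offset":[0,0,0],"spin":0,"claw":1.5}]}}

```text
time_s: 26.95
eef_pos: [0.5133, -0.0944, 0.0524]
orientation: [-0.002, 3.138, -0.0]
wrist_force: [6.4, 0.6, -2.7]
opening: 0.0182
finger_force: 57.3
```

{"op": "move_arm", "data": {"deltas": [{"offset":[0.03,0,0],"spin":0,"claw":1.5},{"offset":[0,0,0],"spin":0,"claw":1.5},{"offset":[0,0,0],"spin":0,"claw":1.5},{"offset":[0,0,0],"spin":0,"claw":1.5},{"offset":[0,0,0],"spin":0,"claw":1.5}]}}

```text
time_s: 27.45
eef_pos: [0.5133, -0.0944, 0.0524]
orientation: [-0.002, 3.137, -0.0]
wrist_force: [7.5, 0.6, -4.2]
opening: 0.0183
finger_force: 57.3
```

{"op": "move_arm", "data": {"deltas": [{"offset":[0.03,0,0],"spin":0,"claw":1.5},{"offset":[0,0,0],"spin":0,"claw":1.5},{"offset":[0,0,0],"spin":0,"claw":1.5},{"offset":[0,0,0],"spin":0,"claw":1.5},{"offset":[0,0,0],"spin":0,"claw":1.5}]}}

```text
time_s: 27.95
eef_pos: [0.5133, -0.0943, 0.0525]
orientation: [-0.002, 3.137, -0.0]
wrist_force: [8.0, 0.8, -3.0]
opening: 0.0183
finger_force: 57.3
```

```bash
python3 -c "
from h import *
C();go((.5117,-.0945,.0519),0)"
```

```text
t 27.95 th 0.06 z 52.5 C mm [547.26 -64.31] F [ 8.   0.8 -3. ] M [ 0.13 -1.46 -0.14] open 18.3 q7 1.84
t 27.95 tcp mm [513.3 -94.3  52.5] hook yaw 0.06 tilt [ 0.0048 -0.0003]
offset cm [ 0.159 -0.015  0.056] spin 0.06 F [ 8.01  0.79 -2.98] q7 1.84
```

{"op": "move_arm", "data": {"deltas": [{"offset":[0.03,0,0],"spin":0,"claw":1.5},{"offset":[0,0,0],"spin":0,"claw":1.5},{"offset":[0.02,0,0],"spin":0,"claw":1.5},{"offset":[0,0,0],"spin":0,"claw":1.5},{"offset":[0,0,0],"spin":0,"claw":1.5}]}}

```text
time_s: 28.45
eef_pos: [0.5132, -0.0943, 0.0526]
orientation: [-0.002, 3.136, -0.001]
wrist_force: [7.8, 0.3, -5.0]
opening: 0.0185
finger_force: 57.3
```

{"op": "move_arm", "data": {"deltas": [{"offset":[0.02,0,0],"spin":0,"claw":1.5},{"offset":[0,0,0],"spin":0,"claw":1.5},{"offset":[0,0,0],"spin":0,"claw":1.5},{"offset":[0,0,0],"spin":0,"claw":1.5},{"offset":[0,0,0],"spin":0,"claw":1.5}]}}

```text
time_s: 28.95
eef_pos: [0.5132, -0.0943, 0.0526]
orientation: [-0.002, 3.135, -0.001]
wrist_force: [7.5, 1.5, -4.3]
opening: 0.0183
finger_force: 57.3
```

{"op": "move_arm", "data": {"deltas": [{"offset":[0,0,0.03],"spin":0,"claw":1.5},{"offset":[0,0,0],"spin":0,"claw":1.5},{"offset":[0,0,0.03],"spin":0,"claw":1.5},{"offset":[0,0,0],"spin":0,"claw":1.5},{"offset":[0,0,0],"spin":0,"claw":1.5}]}}

```text
time_s: 29.45
eef_pos: [0.5132, -0.0943, 0.0522]
orientation: [-0.002, 3.135, -0.0]
wrist_force: [9.1, 0.9, -3.4]
opening: 0.0183
finger_force: 57.4
```

{"op": "move_arm", "data": {"deltas": [{"offset":[0.03,0,0],"spin":0,"claw":1.5},{"offset":[0,0,0],"spin":0,"claw":1.5},{"offset":[0,0,0],"spin":0,"claw":1.5},{"offset":[0,0,0],"spin":0,"claw":1.5},{"offset":[0,0,0],"spin":0,"claw":1.5}]}}

```text
time_s: 29.95
eef_pos: [0.5132, -0.0943, 0.0523]
orientation: [-0.002, 3.135, -0.001]
wrist_force: [8.5, 0.8, -3.4]
opening: 0.0185
finger_force: 57.4
```

```bash
python3 -c "
from h import *
C();go((.5117,-.0945,.0519),0)"
```

```text
t 29.95 th 0.06 z 52.3 C mm [547.16 -64.31] F [ 8.5  0.8 -3.4] M [ 0.12 -1.7  -0.19] open 18.5 q7 1.84
t 29.95 tcp mm [513.2 -94.3  52.3] hook yaw 0.06 tilt [ 0.0067 -0.0004]
offset cm [ 0.15  -0.015  0.035] spin 0.06 F [ 8.47  0.8  -3.42] q7 1.84
```

{"op": "move_arm", "data": {"deltas": [{"offset":[0.03,0,0.02],"spin":0,"claw":1.5},{"offset":[0,0,0],"spin":0,"claw":1.5},{"offset":[0.03,0,0.01],"spin":0,"claw":1.5},{"offset":[0,0,0],"spin":0,"claw":1.5},{"offset":[0,0,0],"spin":0,"claw":1.5}]}}

```text
time_s: 30.45
eef_pos: [0.5131, -0.0943, 0.0521]
orientation: [-0.002, 3.134, -0.001]
wrist_force: [9.3, 0.9, -3.8]
opening: 0.0183
finger_force: 57.3
```

{"op": "move_arm", "data": {"deltas": [{"offset":[0,0,0],"spin":0,"claw":1.5},{"offset":[0,0,0],"spin":0,"claw":1.5},{"offset":[0,0,0],"spin":0,"claw":1.5},{"offset":[0,0,0],"spin":0,"claw":1.5},{"offset":[0,0,0],"spin":0,"claw":1.5}]}}

```text
time_s: 30.95
eef_pos: [0.5131, -0.0943, 0.0521]
orientation: [-0.001, 3.134, -0.001]
wrist_force: [8.9, 0.9, -4.1]
opening: 0.0183
finger_force: 57.3
```

{"op": "move_arm", "data": {"deltas": [{"offset":[0.03,0,0],"spin":0,"claw":1.5},{"offset":[0,0,0],"spin":0,"claw":1.5},{"offset":[0,0,0],"spin":0,"claw":1.5},{"offset":[0,0,0],"spin":0,"claw":1.5},{"offset":[0,0,0],"spin":0,"claw":1.5}]}}

```text
time_s: 31.45
eef_pos: [0.5131, -0.0943, 0.0522]
orientation: [-0.002, 3.133, -0.001]
wrist_force: [8.8, 1.2, -3.1]
opening: 0.0187
finger_force: 57.3
```

{"op": "move_arm", "data": {"deltas": [{"offset":[0,0,0],"spin":0,"claw":1.5},{"offset":[0,0,0],"spin":0,"claw":1.5},{"offset":[0,0,0],"spin":0,"claw":1.5},{"offset":[0,0,0],"spin":0,"claw":1.5},{"offset":[0,0,0],"spin":0,"claw":1.5}]}}

```text
time_s: 31.95
eef_pos: [0.5131, -0.0943, 0.0522]
orientation: [-0.002, 3.133, -0.001]
wrist_force: [9.4, 1.5, -3.2]
opening: 0.0187
finger_force: 57.3
```

{"op": "move_arm", "data": {"deltas": [{"offset":[0,0,0],"spin":0,"claw":1.5},{"offset":[0,0,0],"spin":0,"claw":1.5},{"offset":[0,0,0],"spin":0,"claw":1.5},{"offset":[0,0,0],"spin":0,"claw":1.5},{"offset":[0,0,0],"spin":0,"claw":1.5}]}}

```text
time_s: 32.45
eef_pos: [0.5131, -0.0943, 0.0522]
orientation: [-0.002, 3.133, -0.001]
wrist_force: [9.6, 0.5, -3.2]
opening: 0.0186
finger_force: 57.3
```

A steady pull of about 9.5 N held. Now I'll ease the arm's spring most of the way, set the sleeve down and release.

{"op": "move_arm", "data": {"deltas": [{"offset":[-0.03,0,0],"spin":0,"claw":1.5},{"offset":[-0.03,0,0],"spin":0,"claw":1.5},{"offset":[-0.03,0,0],"spin":0,"claw":1.5},{"offset":[-0.03,0,0],"spin":0,"claw":1.5},{"offset":[0,0,0],"spin":0,"claw":1.5}]}}

```text
time_s: 32.95
eef_pos: [0.5132, -0.0944, 0.052]
orientation: [-0.002, 3.135, -0.0]
wrist_force: [7.0, 0.6, -2.0]
opening: 0.0182
finger_force: 57.6
```

{"op": "move_arm", "data": {"deltas": [{"offset":[-0.03,0,0],"spin":0,"claw":1.5},{"offset":[-0.03,0,0],"spin":0,"claw":1.5},{"offset":[0,0,0],"spin":0,"claw":1.5},{"offset":[0,0,0],"spin":0,"claw":1.5},{"offset":[0,0,0],"spin":0,"claw":1.5}]}}

```text
time_s: 33.45
eef_pos: [0.5133, -0.0943, 0.0519]
orientation: [-0.002, 3.137, -0.0]
wrist_force: [7.8, 1.2, -1.7]
opening: 0.0184
finger_force: 57.8
```

```bash
python3 -c "
from h import *
C();go((.5117,-.0945,.0519),0)"
```

```text
t 33.45 th 0.06 z 51.9 C mm [547.24 -64.31] F [ 7.8  1.2 -1.7] M [ 0.14 -1.49 -0.12] open 18.4 q7 1.84
t 33.45 tcp mm [513.3 -94.3  51.9] hook yaw 0.06 tilt [ 0.005  -0.0002]
offset cm [ 0.157 -0.015 -0.001] spin 0.06 F [ 7.79  1.2  -1.68] q7 1.84
```

{"op": "move_arm", "data": {"deltas": [{"offset":[-0.03,0,0],"spin":0,"claw":1.5},{"offset":[-0.03,0,0],"spin":0,"claw":1.5},{"offset":[-0.02,0,0],"spin":0,"claw":1.5},{"offset":[0,0,0],"spin":0,"claw":1.5},{"offset":[0,0,0],"spin":0,"claw":1.5}]}}

```text
time_s: 33.95
eef_pos: [0.5133, -0.0944, 0.0518]
orientation: [-0.002, 3.138, -0.0]
wrist_force: [5.4, 1.8, -0.5]
opening: 0.0185
finger_force: 58.0
```

{"op": "move_arm", "data": {"deltas": [{"offset":[-0.02,0,0],"spin":0,"claw":1.5},{"offset":[0,0,0.02],"spin":0,"claw":1.5},{"offset":[0,0,0],"spin":0,"claw":1.5},{"offset":[0,0,0],"spin":0,"claw":1.5},{"offset":[0,0,0],"spin":0,"claw":1.5}]}}

```text
time_s: 34.45
eef_pos: [0.5134, -0.0944, 0.0518]
orientation: [-0.002, 3.138, 0.0]
wrist_force: [4.9, 1.3, 1.9]
opening: 0.0184
finger_force: 58.3
```

{"op": "move_arm", "data": {"deltas": [{"offset":[-0.03,0,0],"spin":0,"claw":1.5},{"offset":[0,0,0],"spin":0,"claw":1.5},{"offset":[0,0,0],"spin":0,"claw":1.5},{"offset":[0,0,0],"spin":0,"claw":1.5},{"offset":[0,0,0],"spin":0,"claw":1.5}], "grip_force": 25}}

```text
time_s: 34.95
eef_pos: [0.5133, -0.0944, 0.0517]
orientation: [-0.002, 3.139, 0.0]
wrist_force: [4.8, 1.0, 5.5]
opening: 0.0183
finger_force: 58.8
```

{"op": "move_arm", "data": {"deltas": [{"offset":[0,0,0],"spin":0,"claw":2.4},{"offset":[0,0,0],"spin":0,"claw":3},{"offset":[0,0,0],"spin":0,"claw":3.6},{"offset":[0,0,0],"spin":0,"claw":3.6},{"offset":[0,0,0],"spin":0,"claw":3.6}]}}

```text
time_s: 35.45
eef_pos: [0.5114, -0.0947, 0.0503]
orientation: [0.001, -3.14, -0.0]
wrist_force: [1.1, 0.2, -0.0]
opening: 0.0359
finger_force: 0.0
```

{"op": "move_arm", "data": {"deltas": [{"offset":[0,0,-0.5],"spin":0,"claw":3.6},{"offset":[0,0,-1],"spin":0,"claw":3.6},{"offset":[0,0,-2],"spin":0,"claw":3.6},{"offset":[0,0,-3],"spin":0,"claw":3.6},{"offset":[0,0,-4],"spin":0,"claw":3.6}]}}

```text
time_s: 35.95
eef_pos: [0.511, -0.0943, 0.1563]
orientation: [0.001, -3.139, -0.0]
wrist_force: [1.8, 1.1, 0.3]
opening: 0.0357
finger_force: 0.0
```

{"op": "move_arm", "data": {"deltas": [{"offset":[3,4,-2],"spin":0,"claw":3.6},{"offset":[3,4,-2],"spin":0,"claw":3.6},{"offset":[1,4.5,0],"spin":0,"claw":3.6},{"offset":[0,4.5,0],"spin":0,"claw":3.6},{"offset":[0,4.5,0],"spin":0,"claw":3.6}]}}

```text
time_s: 36.45
eef_pos: [0.4462, 0.1162, 0.1947]
orientation: [-0.0, 3.139, 0.001]
wrist_force: [-0.1, -0.1, -0.7]
opening: 0.036
finger_force: 0.0
```

```bash
python3 - <<'E'
from h import *
C()
p,d=arm.snapshot("top");q,e=arm.snapshot("side");cv2.imwrite("pics/t6.png",p)
a=cv2.resize(p[190:285,312:402],(390,412),interpolation=2)
P=proj("side",[[.54,-.07,.03]])[0].astype(int)
b=cv2.resize(q[P[1]-30:P[1]+30,P[0]-28:P[0]+29],(390,412),interpolation=2)
cv2.imwrite("pics/c6.png",np.clip(np.hstack([a,b])*1.8,0,255).astype(np.uint8))
g=cv2.cvtColor(p,6);print("sleeve",rect(g,0,72,(225,280,325,390),.038))
E
```

```text
t 36.45 th 0.02 z 194.7 C mm [480.15 146.2 ] F [-0.1 -0.1 -0.7] M [-0.01 -0.04  0.02] open 36.0 q7 1.3
sleeve ((512.2215576171875, -92.2294921875), (17.40913963317871, 39.92886734008789), 89.94837951660156)
```

View pics/c6.png

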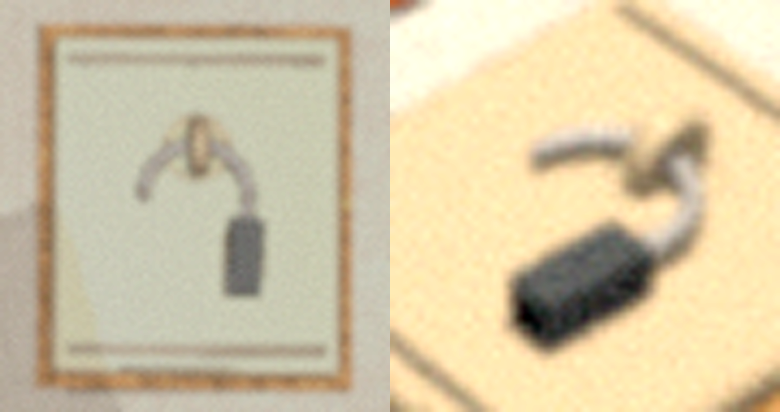

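The crops show the hook lying flat with its bar through the lug at about the middle of the bend. The sleeve (crop (244,257)) is square to the near edge, the lug is whole, and the gripper is clear.

```bash
python3 -c "
from bench import arm
print(arm.finish_job())"
```

```text
the job is handed in; nothing more can be done
None
```

The hook is through the unbroken lug, with the lug within about 2 mm of the middle of the bend. It hung free, was seated with a steady pull of about 9.5 N, and now lies flat on the plaque with the sleeve square to the near edge. The job is handed in at about 36.5 s.

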